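Lay a tag blank on the sloped marking rest

ROBOT

A 7-joint arm with a two-finger parallel gripper is mounted at the origin on a cart in front of the work surface, level with it; the furniture and walls round the work are solid. World frame = base frame: x ahead of the robot, y to its left, z up, the work surface at z = 0. Lengths are in m, angles in rad, forces in N, time in s.
With the tool pointing down it reaches from about 0.425 to 0.875 m from the base axis. Payload 8.4 kg.
Tool frame: the origin (TCP) lies on the centre line of the jaws, within the pads' length; the fingertips stand 11 mm ahead of it and the grasp point (between the pads) lies 8 mm behind it; z points along the fingers, y is the line along which they close (so a half turn about z gives the same grasp; the last joint's range is limited). The gripper opens to 85 mm and grips with 20 to 120 N. Pads are 22 mm wide; open, the fingers measure 114 mm over their backs; the gripper's body (76 mm by 85 mm) begins 54 mm behind the grasp point. The pads swing forward as they close: fully open they stand 13 mm farther back than shut.
Start: joints at [1.056, 0.333, 0.04, 1.465, -0.013, 1.343, -0.059], TCP at [0.263, -0.595, 0.219] pointing down, gripper open.
Joint ranges: [-2.58, 2.58], [-0.38, 2.09], [-1.3, 1.39], [0.25, 2.4], [-1.5, 4.64], [0.08, 2.09], [-2.65, 2.65]. Speed limits (rad/s): [2.22, 2.22, 2.79, 2.79, 3.14, 3.14, 3.14].

INTERFACE

Orientations are given as a unit quaternion [x, y, z, w].
In Python, from station import sense, read_camera, camera_info, job_done gives the robot as it stands.
- The arm moves only by the tool drive_tool, never from a script. Its argument "commands" is a list of rows, each an object with "travel": the shift along the tool's x, y, z in m, a list of three; "twist": the turn about the tool's z in degrees. In form: [{"travel": [x, y, z], "twist": twist}, ...]. A call has 1 to 20 rows; each row is the pose to reach, as a shift and turn from the pose commanded when the call began, along the tool's axes at that moment; what a row does not reach only later rows make up. A row lasts 1/12 s, in which the tool goes at most 41.7 mm and 7.16 degrees, less where a joint would pass 70% of its speed; a pose out of reach is approached as far as the arm can. A call with a gripper value outside its range is refused whole. "jaw" is the finger opening in m, from 0 to 0.0854, set as the call begins (left out, the last holds). The fingers move at their own pace and stop on an object; "newtons" is the grip in N (left out, the last holds). Time passes only in rows, so rows that repeat a pose let the fingers close. It gives the time, the measured TCP pose, the force, the opening and the grip force at its end, in the units of the state.
- sense(): the state, without advancing time (a new reading comes with each control period).
- read_camera(name): name is "scene" or "top" or "wrist"; returns the picture (384x512x3 uint8, blue, green, red); there is no depth.
- camera_info(name): a dict with "mtx" (3x3 intrinsics, pixels), "R" (3x3) and "t" (3): a world point X has camera coordinates R X + t. Camera axes: x right, y down, z forward; pixel columns grow to the right and rows downward; lengths in m; the calibration is good to about 2 mm. A picture is of the moment at which its call begins: read the wrist's pose just before it. camera_info takes no time and is no camera call; for the wrist camera it gives the pose at the moment of the call.
- job_done(): hands the job in; it is judged then, once.
The state is a dict: "time": time; "q": joint angles; "joint_velocities": joint speeds; "tau": joint torques, N m; "eef_pos": TCP position; "ee_rot": TCP orientation; "ft_force": force on the tool from outside, world axes, zero at the start; "wrist_torque": the same for the moment, N m; "finger_gap": finger opening in m; "finger_force": force on a finger pad.
Only numpy, scipy, OpenCV 4.12 (cv2) and the standard library are available. Lean on these libraries where they do the work, as an engineer would, in place of code of your own. Each camera call takes 0.05 s, during which the arm holds its last target. There are 200 camera calls.

TASK

Take the steel tag blank out of the middle slot of the blue rack, lay it down flat on the cart top and let go, then pick it up again by its long sides and set it on the narrow sloped metal bar, lying flat along the slope, centred across the bar, with its lower end at (not on) the red stop. Leave the other two tags in the rack and do not disturb the oil bottle or the tape measure.

Things in the scene. Friction and masses are not known exactly. Their poses are not given: they have to be found in the camera images.
- tag_blank: Loose flat stainless plate, 30 mm wide (its x), 62 long (y), 6 thick (z), 0.05 to 0.1 kg. Origin: centre of one large face; the plate lies on its +z side. At first it stands on end (y vertical) in the rack's middle slot, top end 70 mm above the cart top, 44 mm of it above the rack, free to wobble a few degrees. Tilted and let go with its foot on the cart it falls flat; either face may end up.
- tag_mid (a point): The middle of the tag_blank plate (centre of its volume), axes as tag_blank.
- rack: Blue plastic rack fixed to the cart, 50 (x) x 92 (y) x 26 mm high; origin centre of its underside, z up. Three slots at y = -34, 0 and +34 mm, each 33 mm along x, 8.5 mm along y, 18 mm deep: the plates stand with their 30 mm width along the rack's x and face each other along y, 28 mm apart. Place and yaw vary.
- rest: Fixed inclined rest: grey painted base 96 (x) x 60 (y) x 8 mm, with an upright web 12 mm thick that carries the sloped bar rest_face. Origin: centre of the underside, z up; +x is the uphill direction. Place and yaw vary.
- rest_face: Its sloped steel bar, 18 mm wide, 12 thick. Origin on the top face, midway across, 70 mm above the cart top. x runs uphill (15 deg), y across, z out of the face. Face from x = -33 mm (red stop, 4.5 mm higher than the face, 6 mm thick) to +37. A tag against the stop has its middle at x = -2 mm and overhangs the bar 6 mm each side, so fingers can straddle it. Friction holds the tag on the slope.
- tag_spare_1: Loose bystander: a steel tag plate like tag_blank, standing on end in the +y slot of the rack. Same origin and axes as tag_blank.
- tag_spare_2: Loose bystander: a steel tag plate like tag_blank, standing on end in the -y slot of the rack. Same origin and axes as tag_blank.
- oil_bottle: Loose bystander: amber oil bottle with a white nozzle, standing, 34 mm in diameter, 104 mm high. Origin: centre of its underside.
- tape_measure: Loose bystander: yellow pocket tape measure lying flat, 62 x 68 x 35 mm. Origin: centre of its underside.
Things that resemble listed ones, but are neither listed nor needed, are in the scene too. What is shaped like the rest but turquoise is not meant.

How it is judged:
On the way:
1. the blank lies flat on the cart top, let go ((angle between tag_blank's own z axis and vertical below 0.12 rad or angle between tag_blank's own z axis and vertical above 3.02 rad) and height (world z) of tag_mid below 0.006 m and contact force between the fingers and tag_blank below 0.05 N), for 0.2 s.
At the end, for the whole second after the job is handed in: The tag blank, either face up, lies at rest and flat on the sloped bar (within 0.08 rad), lengthwise along it (within 0.2 rad), its middle within 7 mm of the bar's centre line and its lower end within about 11 mm of the red stop and not on top of it (x of tag_mid in the frame of rest_face between -0.005 and 0.009 m and y of tag_mid in the frame of rest_face between -0.007 and 0.007 m and z of tag_mid in the frame of rest_face between 0.001 and 0.006 m and angle between the z axis of tag_blank and the z axis of rest_face, either way round below 0.08 rad and angle between the y axis of tag_blank and the x axis of rest_face, either way round below 0.2 rad and linear speed of tag_blank below 0.01 m/s); the robot touches nothing.
It fails at once if another tag is moved more than 20 mm (distance of any of tag_spare_1, tag_spare_2 from where it was at the start of the episode above 0.02 m).
It fails at once if the oil bottle is moved more than 20 mm or tipped (distance of oil_bottle from where it was at the start of the episode above 0.02 m or angle between oil_bottle's own z axis and vertical above 0.35 rad).
It fails at once if the tape measure is moved more than 20 mm (distance of tape_measure from where it was at the start of the episode above 0.02 m).
It also fails if it takes over 48 s, if anything falls off the work surface, if the arm or the gripper's body presses on something with over 40 N, if the wrist force passes 120 N, or if a joint passes its speed limit or range.

## Working session

There is one attempt and no reset: what is moved stays moved. The work goes in short steps, Python scripts to look and compute and a tool call to move; the robot and the scene stay as the last step left them, time stands still between calls to the robot, and variables do not carry over. Pictures are saved under pics/ and viewed, at most 10 in all, crops included, and the job is handed in when it is done.

Besides the shell and the picture viewer there is one more tool, called after "Request:" as name([rows], argument=value, ...), one row to a line, values as JSON. drive_tool: Moves the arm, as the interface text tells. Its arguments: {"type":"object","properties":{"commands":{"type":"array"},"jaw":{"type":"number"},"newtons":{"type":"number"}},"required":["commands"]}

```bash
mkdir -p pics; cat > h.py <<'E'
import numpy as np, cv2
from station import sense, read_camera, camera_info, job_done
from scipy.spatial.transform import Rotation as Ro
def ray(ci,u,v):
    d=np.linalg.inv(ci["mtx"])@[u,v,1]; R=np.array(ci["R"]); return -R.T@np.array(ci["t"]), R.T@d
def onz(ci,u,v,z):
    o,d=ray(ci,u,v); return o+d*(z-o[2])/d[2]
def proj(ci,X):
    c=np.array(ci["R"])@np.array(X,float)+np.array(ci["t"]); p=np.array(ci["mtx"])@c; return p[:2]/p[2]
def totool(d):
    s=sense(); return Ro.from_quat(s["ee_rot"]).inv().apply(d)
E
python3 - <<'E'
from h import *
a=read_camera("top"); b=read_camera("scene")
cv2.imwrite("pics/top0.png",a);cv2.imwrite("pics/scene0.png",b)
s=sense(); print({k:np.round(s[k],3) for k in("time","eef_pos","ee_rot","finger_gap")})
for n in("top","scene","wrist"):
    c=camera_info(n); print(n,np.round(-np.array(c["R"]).T@c["t"],3),np.round(c["R"],2).tolist())
E
```

```text
{'time': np.float64(0.1), 'eef_pos': array([ 0.262, -0.594,  0.218]), 'ee_rot': array([ 0.978,  0.206, -0.   , -0.001]), 'finger_gap': np.float64(0.085)}
top [ 0.453 -0.25   0.929] [[-0.02, -1.0, -0.02], [-1.0, 0.02, -0.07], [0.07, 0.02, -1.0]]
scene [ 0.    -0.729  0.583] [[0.69, -0.72, 0.0], [-0.42, -0.41, -0.81], [0.58, 0.56, -0.59]]
wrist [ 0.328 -0.567  0.374] [[0.4, -0.91, -0.0], [-0.88, -0.39, 0.28], [-0.25, -0.11, -0.96]]
```

View pics/top0.png

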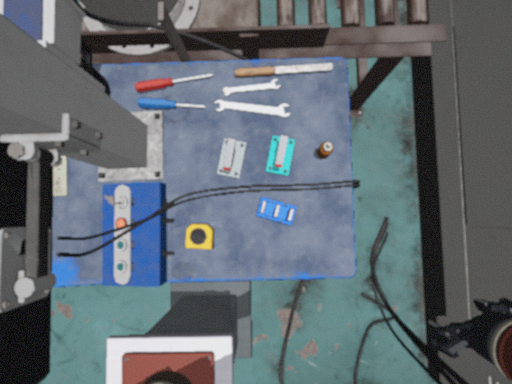

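View pics/scene0.png

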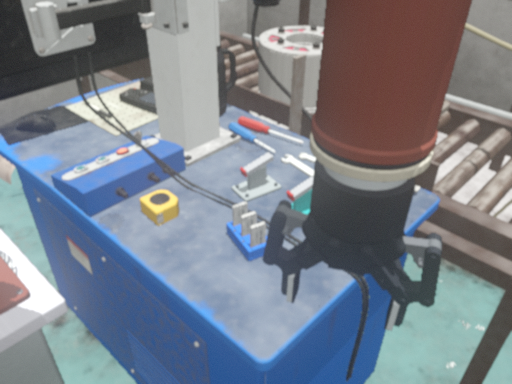

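The top view shows the blue rack at (276,210), a grey rest at (232,157), a turquoise look-alike at (281,155), the bottle at (326,149) and the tape at (199,236). By colour, the grey one at (232,157) is the rest. I'll confirm that in an enlarged crop.

```bash
python3 - <<'E'
from h import *
a=cv2.imread("pics/top0.png"); c=camera_info("top")
cv2.imwrite("pics/crop0.png",cv2.resize(a[130:230,205:338],None,fx=6,fy=6,interpolation=cv2.INTER_CUBIC))
b=cv2.imread("pics/scene0.png")
cv2.imwrite("pics/crop1.png",cv2.resize(b[140:265,210:320],None,fx=4.8,fy=4.8,interpolation=cv2.INTER_CUBIC))
for p in[(276,210),(232,157),(281,155),(326,149),(199,236),(354,278)]: print(p,np.round(onz(c,*p,0.03),3))
E
```

```text
(276, 210) [ 0.465 -0.278  0.03 ]
(232, 157) [ 0.601 -0.17   0.03 ]
(281, 155) [ 0.603 -0.294  0.03 ]
(326, 149) [ 0.615 -0.407  0.03 ]
(199, 236) [ 0.405 -0.084  0.03 ]
(354, 278) [ 0.295 -0.464  0.03 ]
```

View pics/crop0.png

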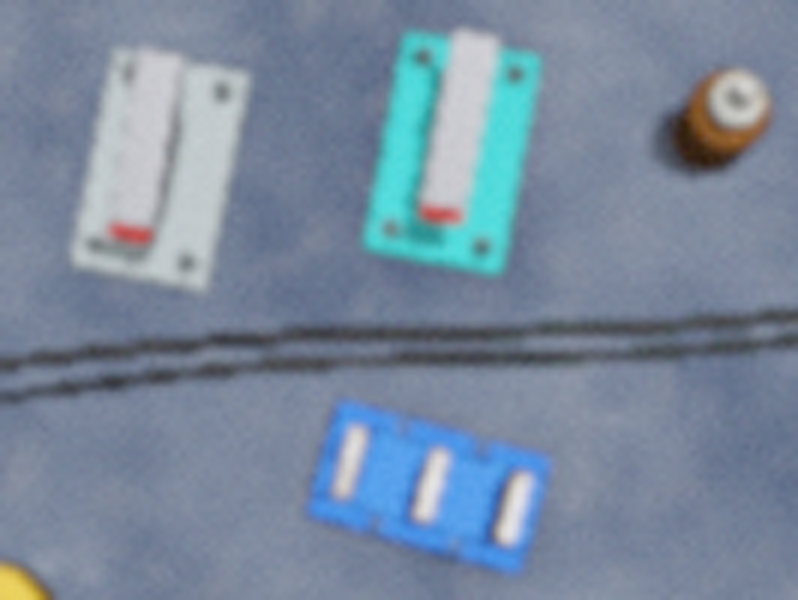

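View pics/crop1.png

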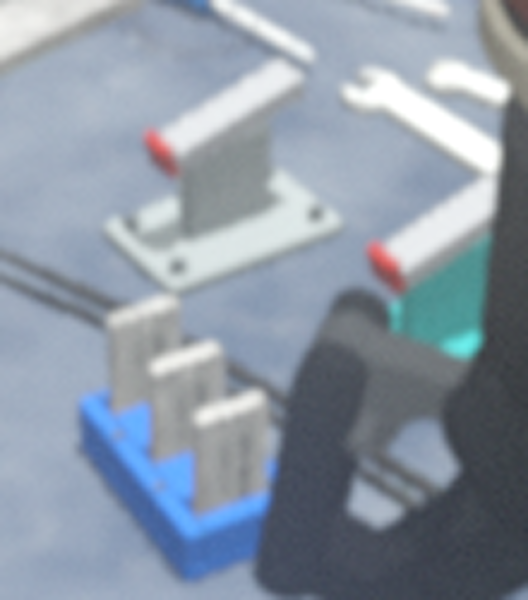

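The crop confirms the rest is the light-grey one, with its bar running from (160,50) to (132,235) and the red stop at the bottom. The turquoise one at (455,150) is the decoy. The middle tag's top is at crop (431,486).

```bash
python3 - <<'E'
from h import *
c=camera_info("top")
W=lambda U,V,z: onz(c,(U+.5)/6-.5+205,(V+.5)/6-.5+130,z)
ang=lambda d: round(float(np.degrees(np.arctan2(d[1],d[0]))),1)
t=[W(350,462,.07),W(431,486,.07),W(515,508,.07)]
print("tags",np.round(t,4),"row dir",ang(t[0]-t[2]),np.linalg.norm(t[0]-t[2]))
for nm,k,z in(("rack",[(340,402),(550,455),(520,573),(308,518)],.026),("base",[(115,48),(252,72),(208,292),(70,265)],.008)):
    P=np.array([W(*p,z) for p in k]); print(nm,np.round(P.mean(0),4),[round(float(np.linalg.norm(P[i]-P[i-1])),4) for i in range(4)],"shortdir",ang(P[0]-P[3]),ang(P[1]-P[2]),"other",ang(P[0]-P[1]),ang(P[3]-P[2]))
# bar: top end corners height 70+37 sin15=.0796, stop front .0615
u=[W(138,48,.0796),W(184,55,.0796)]; l=[W(113,230,.0625),W(153,233,.0625)]
print("bar",np.round((u[0]+u[1])/2,4),np.round((l[0]+l[1])/2,4),ang(u[0]+u[1]-l[0]-l[1]),[np.linalg.norm(x[0]-x[1]) for x in(u,l)],np.linalg.norm((u[0]+u[1]-l[0]-l[1])/2))
s=sense(); R=Ro.from_quat(s["ee_rot"]).as_matrix(); print("tool x",ang(R[:,0]),"y",ang(R[:,1]))
E
```

```text
tags [[ 0.4733 -0.2454  0.07  ]
 [ 0.463  -0.2773  0.07  ]
 [ 0.4536 -0.3103  0.07  ]] row dir 73.1 0.06786040970222972
rack [ 0.4632 -0.278   0.026 ] [0.0503, 0.0904, 0.0507, 0.0911] shortdir -16.7 -15.9 other 74.5 74.3
base [ 0.6028 -0.1665  0.008 ] [0.0964, 0.0604, 0.0973, 0.0607] shortdir -12.5 -12.3 other 78.4 77.5
bar [ 0.6385 -0.1737  0.0796] [ 0.5687 -0.1596  0.0625] -11.4 [np.float64(0.018653062843726604), np.float64(0.016296568422012665)] 0.07326816457329467
tool x 23.8 y -66.2
```

Request:
drive_tool([
  {"travel": [0.312,-0.208,0.06],"twist": 40.3},
  {"travel": [0.312,-0.208,0.06],"twist": 40.3},
  {"travel": [0.312,-0.208,0.06],"twist": 40.3},
  {"travel": [0.312,-0.208,0.06],"twist": 40.3},
  {"travel": [0.312,-0.208,0.06],"twist": 40.3},
  {"travel": [0.312,-0.208,0.06],"twist": 40.3},
  {"travel": [0.312,-0.208,0.06],"twist": 40.3},
  {"travel": [0.312,-0.208,0.06],"twist": 40.3},
  {"travel": [0.312,-0.208,0.06],"twist": 40.3},
  {"travel": [0.312,-0.208,0.06],"twist": 40.3},
  {"travel": [0.312,-0.208,0.06],"twist": 40.3},
  {"travel": [0.312,-0.208,0.06],"twist": 40.3},
  {"travel": [0.312,-0.208,0.06],"twist": 40.3},
  {"travel": [0.312,-0.208,0.06],"twist": 40.3},
  {"travel": [0.312,-0.208,0.06],"twist": 40.3},
  {"travel": [0.312,-0.208,0.06],"twist": 40.3},
  {"travel": [0.312,-0.208,0.06],"twist": 40.3},
], jaw=0.018, newtons=30)

```text
time: 1.52
eef_pos: [0.4636, -0.2789, 0.1591]
ee_rot: [0.99, -0.144, 0.0, 0.0]
ft_force: [0.2, -1.2, 0.3]
finger_gap: 0.0177
finger_force: 0.0
```

```bash
python3 - <<'E'
from h import *
s=sense();c=camera_info("wrist"); a=read_camera("wrist"); cv2.imwrite("pics/w1.png",cv2.resize(a,(800,600),interpolation=cv2.INTER_CUBIC))
R=Ro.from_quat(s["ee_rot"]).as_matrix(); print(s["time"],np.round(s["eef_pos"],4),s["finger_gap"],np.degrees(np.arctan2(R[1],R[0])))
import pickle; pickle.dump(c,open("w1.pkl","wb"))
for X in [(.463,-.2775,.07),(.4733,-.2454,.07),(.4536,-.3103,.07)]: print(proj(c,X)*800/512)
E
```

```text
1.5167 [ 0.4636 -0.2789  0.1591] 0.01774148213721954 [ -16.54984245 -106.5498425   -47.65529064]
[384.41699473 301.06354737]
[315.2731611  299.61603011]
[454.37662492 300.42145623]
```

View pics/w1.png

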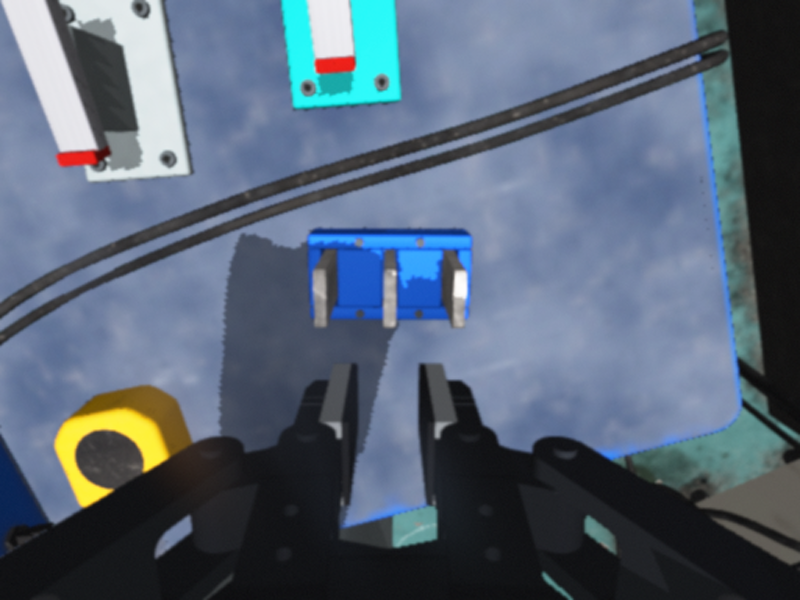

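```bash
python3 - <<'E'
from h import *
import pickle; c=pickle.load(open("w1.pkl","rb")); k=512/800
for z in(.159,.148,.07): print(z,proj(c,(.4636,-.2789,z))/k)
print(onz(c,390*k,295*k,.07), onz(c,321*k,295*k,.07),onz(c,459*k,295*k,.07))
# stop top of grey rest, approx
print(onz(c,80*k,157*k,.0625))
E
```

```text
0.159 [386.50315066 375.82476496]
0.148 [386.55810824 362.40547028]
0.07 [386.8171782  299.14694253]
[ 0.46517218 -0.28098199  0.07      ] [ 0.47472311 -0.24882041  0.07      ] [ 0.45562116 -0.31314387  0.07      ]
[ 0.5682889  -0.16092161  0.0625    ]
```

Request:
drive_tool([
  {"travel": [0.001,0.001,0.03],"twist": 0},
  {"travel": [0.001,0.001,0.06],"twist": 0},
  {"travel": [0.001,0.001,0.085],"twist": 0},
  {"travel": [0.001,0.001,0.1],"twist": 0},
  {"travel": [0.001,0.001,0.109],"twist": 0},
  {"travel": [0.001,0.001,0.109],"twist": 0},
  {"travel": [0.001,0.001,0.109],"twist": 0},
])

```text
time: 2.15
eef_pos: [0.4648, -0.2797, 0.0504]
ee_rot: [0.99, -0.143, 0.0, -0.0]
ft_force: [0.3, -0.1, 0.1]
finger_gap: 0.018
finger_force: 0.0
```

Request:
drive_tool([
  {"travel": [0,0,0],"twist": 0},
  {"travel": [0,0,0],"twist": 0},
  {"travel": [0,0,0],"twist": 0},
  {"travel": [0,0,0],"twist": 0},
  {"travel": [0,0,0],"twist": 0},
  {"travel": [0,0,0],"twist": 0},
], jaw=0)

```text
time: 2.65
eef_pos: [0.4656, -0.2801, 0.0514]
ee_rot: [0.99, -0.143, 0.001, 0.0]
ft_force: [0.5, -0.1, 7.2]
finger_gap: 0.0051
finger_force: 32.0
```

Request:
drive_tool([
  {"travel": [0,0,-0.015],"twist": 0},
  {"travel": [0,0,-0.04],"twist": 0},
  {"travel": [0,0,-0.07],"twist": 0},
  {"travel": [0,0,-0.085],"twist": 0},
  {"travel": [0,0,-0.085],"twist": 0},
  {"travel": [-0.01,0.03,-0.085],"twist": 0},
  {"travel": [-0.02,0.06,-0.085],"twist": 0},
  {"travel": [-0.03,0.092,-0.085],"twist": 0},
  {"travel": [-0.03,0.092,-0.085],"twist": 0},
  {"travel": [-0.03,0.092,-0.065],"twist": 0},
  {"travel": [-0.03,0.092,-0.04],"twist": 0},
  {"travel": [-0.03,0.092,-0.02],"twist": 0},
  {"travel": [-0.03,0.092,-0.008],"twist": 0},
  {"travel": [-0.03,0.092,0.0],"twist": 0},
  {"travel": [-0.03,0.092,0.004],"twist": 0},
  {"travel": [-0.03,0.092,0.006],"twist": 0},
  {"travel": [-0.03,0.092,0.006],"twist": 0},
  {"travel": [-0.03,0.092,0.006],"twist": 0},
])

```text
time: 4.15
eef_pos: [0.4103, -0.3596, 0.0449]
ee_rot: [0.99, -0.143, 0.001, 0.0]
ft_force: [0.0, 0.9, -0.8]
finger_gap: 0.0047
finger_force: 31.2
```

```bash
python3 - <<'E'
from h import *
a=read_camera("scene"); cv2.imwrite("pics/s2.png",cv2.resize(a[140:340,190:450],None,fx=3,fy=3,interpolation=cv2.INTER_CUBIC))
E
```

```text
(no output)
```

View pics/s2.png

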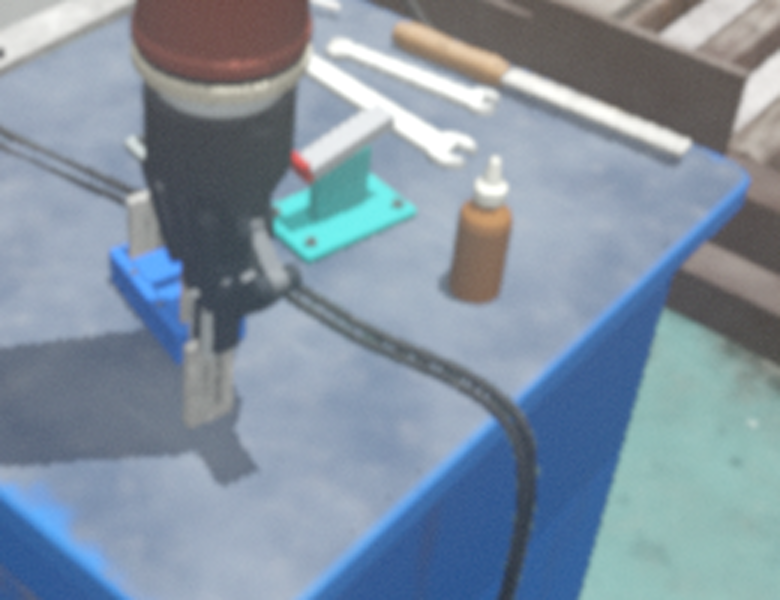

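Request:
drive_tool([
  {"travel": [0,0,0.0005],"twist": 0},
  {"travel": [0,0,0.0005],"twist": 0},
  {"travel": [0,0,0.0005],"twist": 0},
  {"travel": [0,0,0.0005],"twist": 0},
  {"travel": [0,0,0.0005],"twist": 0},
  {"travel": [0,0,0.0005],"twist": 0},
  {"travel": [0,0,-0.005],"twist": 0},
  {"travel": [0,0,-0.012],"twist": 0},
  {"travel": [0,0,-0.018],"twist": 0},
  {"travel": [0,0,-0.018],"twist": 0},
], jaw=0.05)

```text
time: 5.03
eef_pos: [0.4107, -0.36, 0.0639]
ee_rot: [0.99, -0.143, 0.001, 0.001]
ft_force: [-0.6, 0.2, 0.1]
finger_gap: 0.05
finger_force: 0.0
```

Request:
drive_tool([
  {"travel": [0,0.008,0],"twist": 0},
  {"travel": [0,0.016,0],"twist": 0},
  {"travel": [0,0.022,0],"twist": 0},
  {"travel": [0,0.028,0],"twist": 0},
  {"travel": [0,0.034,0],"twist": 0},
  {"travel": [0,0.04,0],"twist": 0},
  {"travel": [0,0.045,0],"twist": 0},
  {"travel": [0,0.045,-0.03],"twist": 0},
  {"travel": [0,0.045,-0.06],"twist": 0},
  {"travel": [0,0.045,-0.1],"twist": 0},
  {"travel": [-0.03,0.045,-0.1],"twist": 0},
  {"travel": [-0.06,0.045,-0.1],"twist": 0},
  {"travel": [-0.06,0.045,-0.1],"twist": 0},
  {"travel": [-0.06,0.045,-0.1],"twist": 0},
])

```text
time: 6.2
eef_pos: [0.3381, -0.3857, 0.1624]
ee_rot: [0.99, -0.144, 0.0, 0.0]
ft_force: [0.2, -0.4, 0.6]
finger_gap: 0.0497
finger_force: 0.0
```

```bash
python3 - <<'E'
from h import *
import pickle
s=sense();c=camera_info("wrist"); a=read_camera("wrist"); cv2.imwrite("pics/w3.png",cv2.resize(a,(800,600),interpolation=cv2.INTER_CUBIC))
pickle.dump(c,open("w3.pkl","wb")); print(s["time"],s["eef_pos"])
E
```

```text
6.2 [ 0.33813552 -0.385665    0.1624376 ]
```

View pics/w3.png

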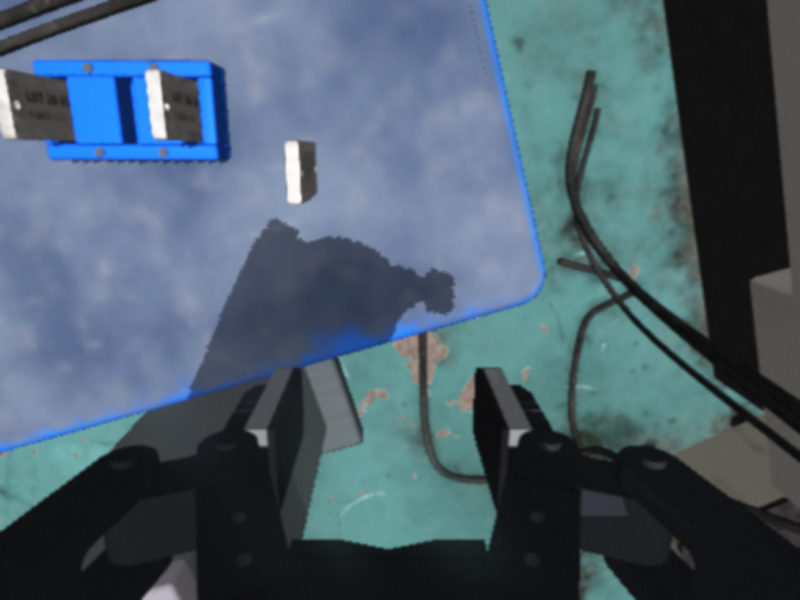

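```bash
python3 - <<'E'
from h import *
import pickle; c=pickle.load(open("w3.pkl","rb")); k=512/800
for p in[(286,142),(300,140),(294,203),(308,202),(293,172)]: print(p,onz(c,p[0]*k,p[1]*k,.062).round(4))
for X in[(.41,-.36,0),(.41,-.36,.062)]: print(proj(c,X)/k)
E
```

```text
(286, 142) [ 0.4221 -0.3613  0.062 ]
(300, 140) [ 0.4211 -0.3679  0.062 ]
(294, 203) [ 0.3943 -0.3555  0.062 ]
(308, 202) [ 0.3928 -0.3621  0.062 ]
(293, 172) [ 0.4082 -0.3599  0.062 ]
[310.4334682  164.20311153]
[292.04407048 168.25240515]
```

The plate still stands at (293,172): with the jaw partly open, the pads sit farther back, so the finger passed over its top. I'll push it over with the fingers closed and lower.

Request:
drive_tool([
  {"travel": [0.03,-0.035,0],"twist": 0},
  {"travel": [0.059,-0.071,0],"twist": 0},
  {"travel": [0.059,-0.071,0],"twist": 0},
  {"travel": [0.059,-0.071,0],"twist": 0},
  {"travel": [0.059,-0.071,0.03],"twist": 0},
  {"travel": [0.059,-0.071,0.06],"twist": 0},
  {"travel": [0.059,-0.071,0.09],"twist": 0},
  {"travel": [0.059,-0.071,0.105],"twist": 0},
  {"travel": [0.059,-0.071,0.11],"twist": 0},
  {"travel": [0.059,-0.071,0.11],"twist": 0},
  {"travel": [0.059,-0.065,0.11],"twist": 0},
  {"travel": [0.059,-0.058,0.11],"twist": 0},
  {"travel": [0.059,-0.051,0.11],"twist": 0},
  {"travel": [0.059,-0.044,0.11],"twist": 0},
  {"travel": [0.059,-0.038,0.11],"twist": 0},
  {"travel": [0.059,-0.034,0.11],"twist": 0},
  {"travel": [0.059,-0.034,0.11],"twist": 0},
], jaw=0)

```text
time: 7.67
eef_pos: [0.4052, -0.3708, 0.0522]
ee_rot: [0.99, -0.144, 0.0, 0.0]
ft_force: [-0.2, 0.5, 0.2]
finger_gap: 0.0
finger_force: 0.0
```

Request:
drive_tool([
  {"travel": [0,0,-0.03],"twist": 0},
  {"travel": [0,0,-0.06],"twist": 0},
  {"travel": [0,0,-0.1],"twist": 0},
  {"travel": [-0.03,0.015,-0.1],"twist": 0},
  {"travel": [-0.06,0.03,-0.1],"twist": 0},
  {"travel": [-0.06,0.03,-0.1],"twist": 0},
  {"travel": [-0.06,0.03,-0.1],"twist": 0},
])

```text
time: 8.25
eef_pos: [0.338, -0.3818, 0.1524]
ee_rot: [0.989, -0.145, 0.0, 0.0]
ft_force: [0.7, 0.6, -0.4]
finger_gap: 0.0002
finger_force: 0.0
```

```bash
python3 - <<'E'
from h import *
import pickle
s=sense();c=camera_info("wrist"); a=read_camera("wrist"); cv2.imwrite("pics/w4.png",cv2.resize(a,(800,600),interpolation=cv2.INTER_CUBIC))
pickle.dump(c,open("w4.pkl","wb")); print(s["time"],s["eef_pos"])
E
```

```text
8.25 [ 0.33802842 -0.38180855  0.15241179]
```

View pics/w4.png

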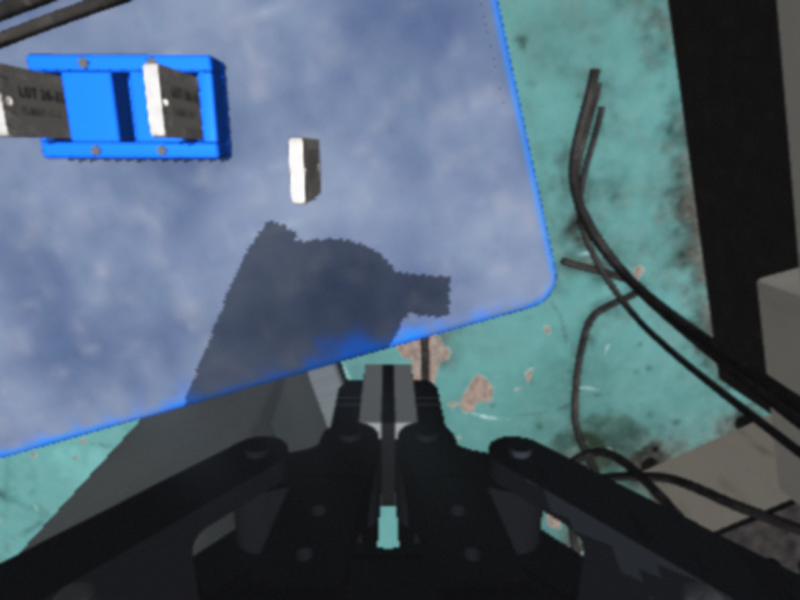

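```bash
python3 - <<'E'
from h import *
import pickle; c=pickle.load(open("w4.pkl","rb")); k=512/800
for p in[(289,140),(305,139),(293,203),(306,204)]: print(p,onz(c,p[0]*k,p[1]*k,.062).round(4))
a=cv2.imread("pics/w4.png"); cv2.imwrite("pics/c5.png",cv2.resize(a[40:230,130:380],None,fx=3,fy=3,interpolation=cv2.INTER_CUBIC))
t=read_camera("top"); cv2.imwrite("pics/t5.png",cv2.resize(t[190:260,240:340],None,fx=6,fy=6,interpolation=cv2.INTER_CUBIC))
cv2.imwrite("pics/both.png",np.vstack([cv2.resize(cv2.imread("pics/c5.png"),(500,380))[:,:500],cv2.resize(t[190:234,260:360],(500,220),interpolation=cv2.INTER_CUBIC)]))
E
```

```text
(289, 140) [ 0.4218 -0.3609  0.062 ]
(305, 139) [ 0.4202 -0.3679  0.062 ]
(293, 203) [ 0.3948 -0.3532  0.062 ]
(306, 204) [ 0.3926 -0.3588  0.062 ]
```

View pics/both.png

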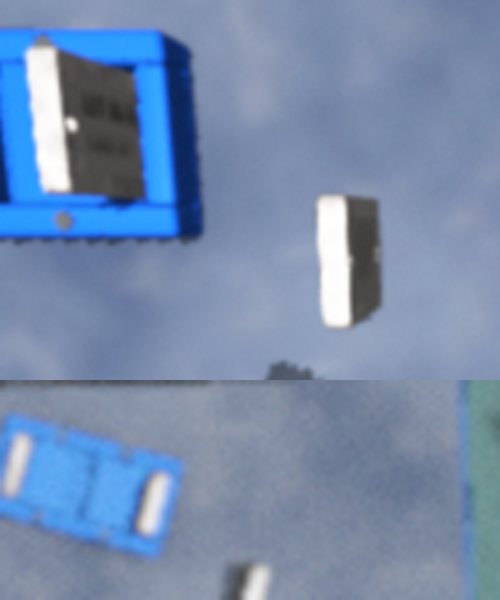

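```bash
python3 - <<'E'
from h import *
import pickle; c=pickle.load(open("w4.pkl","rb")); k=512/800
ct=camera_info("top"); t=read_camera("top")
g=np.array([215,305])  # crop origin rows,cols offset
cv2.imwrite("pics/t6.png",cv2.resize(t[190:265,260:350],None,fx=6.6,fy=6.6,interpolation=cv2.INTER_CUBIC))
for z in(0,.02,.03,.045,.062): print(z,onz(c,297*k,171*k,z).round(4),"in top px",proj(ct,onz(c,297*k,171*k,z)).round(1), "size",np.linalg.norm(onz(c,297*k,140*k,z)-onz(c,300*k,204*k,z)).round(4))
s=sense(); print(s["time"])
E
```

```text
0 [ 0.4084 -0.3491  0.    ] in top px [304.2 231.7] size 0.0357
0.02 [ 0.4083 -0.3525  0.02  ] in top px [306.4 232.1] size 0.0334
0.03 [ 0.4082 -0.3543  0.03  ] in top px [307.6 232.3] size 0.0322
0.045 [ 0.4081 -0.3569  0.045 ] in top px [309.4 232.6] size 0.0305
0.062 [ 0.408  -0.3598  0.062 ] in top px [311.5 233. ] size 0.0285
8.4
```

View pics/t6.png

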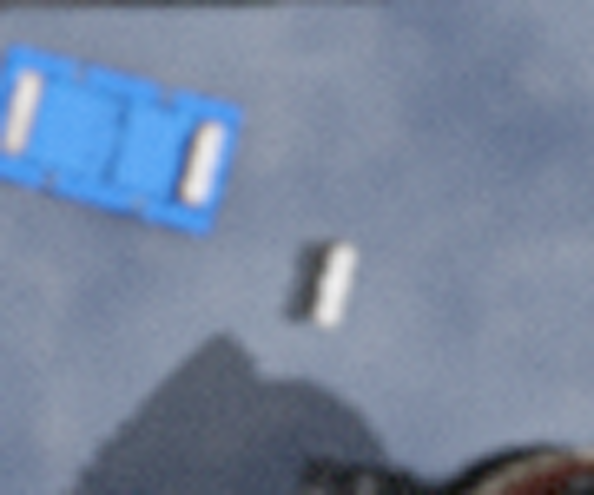

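The plate is still upright at (335,285) in the crop, at about (0.408, -0.360) with its top near 0.06 m. It hasn't moved. I'll push again, lower and in stages, and read the forces. All ten views are used, so the rest of the checks will be numeric.

Request:
drive_tool([
  {"travel": [0.03,-0.033,0],"twist": 0},
  {"travel": [0.061,-0.067,0],"twist": 0},
  {"travel": [0.061,-0.067,0],"twist": 0},
  {"travel": [0.061,-0.067,0],"twist": 0},
  {"travel": [0.061,-0.067,0.03],"twist": 0},
  {"travel": [0.061,-0.067,0.06],"twist": 0},
  {"travel": [0.061,-0.067,0.09],"twist": 0},
  {"travel": [0.061,-0.067,0.107],"twist": 0},
  {"travel": [0.061,-0.067,0.112],"twist": 0},
  {"travel": [0.061,-0.067,0.112],"twist": 0},
  {"travel": [0.061,-0.067,0.112],"twist": 0},
])

```text
time: 9.32
eef_pos: [0.4176, -0.3347, 0.0408]
ee_rot: [0.99, -0.143, 0.0, 0.0]
ft_force: [0.3, -0.1, 0.4]
finger_gap: 0.0001
finger_force: 0.0
```

```bash
cat > look.py <<'E'
from h import *
import sys
for n in ("scene","wrist"):
    cv2.imwrite(f"pics/{sys.argv[1]}_{n}.png",read_camera(n))
s=sense();c=camera_info("scene");print(s["time"],s["eef_pos"].round(4) if hasattr(s["eef_pos"],"round") else s["eef_pos"],np.round(s["ft_force"],2))
E
python3 look.py p0; python3 - <<'E'
from h import *
c=camera_info("scene")
for X in[(.408,-.36,0),(.408,-.36,.062),(.3936,-.356,.03)]: print(proj(c,X).round(1))
cw=camera_info("wrist")
for X in[(.408,-.36,0),(.408,-.36,.062),(.39,-.42,.006)]: print("w",proj(cw,X).round(1))
E
```

```text
9.4167 [ 0.4181 -0.3351  0.0416] [-0.09 -0.26  0.13]
[259.8 279. ]
[260.4 253. ]
[252.5 269.9]
w [290.2 216.7]
w [307.  264.9]
w [394.  220.5]
```

Request:
drive_tool([
  {"travel": [0,0.003,0],"twist": 0},
  {"travel": [0,0.006,0],"twist": 0},
  {"travel": [0,0.009,0],"twist": 0},
  {"travel": [0,0.012,0],"twist": 0},
  {"travel": [0,0.015,0],"twist": 0},
  {"travel": [0,0.018,0],"twist": 0},
  {"travel": [0,0.021,0],"twist": 0},
  {"travel": [0,0.024,0],"twist": 0},
])

```text
time: 10.08
eef_pos: [0.4102, -0.3577, 0.04]
ee_rot: [0.99, -0.143, -0.0, -0.0]
ft_force: [0.6, -0.1, 0.1]
finger_gap: 0.0001
finger_force: 0.0
```

```bash
python3 look.py p1; python3 - <<'E'
from h import *
for n in("scene","wrist"):
    d=cv2.absdiff(cv2.imread(f"pics/p0_{n}.png"),cv2.imread(f"pics/p1_{n}.png")).max(2); print(n,(d>60).sum())
a=[cv2.cvtColor(cv2.imread(f"pics/p{i}_scene.png"),6) for i in(0,1)]
for b in a:
    print(b[240:300:4,236:300:4])
E
```

```text
10.1833 [ 0.41   -0.3579  0.04  ] [0.49 0.12 0.01]
scene 3176
wrist 37236
[[ 90 106 109 111 102  71  91 160 161 173 175 174 160 106 140 107]
 [ 92  88 113 114 101  73 103 161 132 147 176 177 177 177 133 126]
 [101  93  88 119 114  92 101 109 100 149 172 177 179 180 176 161]
 [102  98  91  95 100 125 165 170 145 159 169 172 178 175 168 167]
 [106 105  97  93 157 160 154 149 162 171 175 175 172 177 176 172]
 [108 109 109 101 140 147 144 137 163 175 174 171 169 166 172 173]
 [112 115 115 112 144 146 144 142 164 166 167 164 164 166 168 169]
 [117 117 118 117 135 147 140 145 168 158 160 166 168 168 170 170]
 [116 120 119 117 130 146 143 148 163 161 163 165 165 166 167 163]
 [121 118 121 121 131 147 148 155 167 165 162 163 161 157 162 160]
 [125 126 127 123 136 144 134 144 169 167 165 167 163 163 164 159]
 [173 174 176 178 126 121 119 120 156 166 164 164 163 164 160 160]
 [167 167 171 175 163 119 128 154 170 173 167 170 169 167 163 161]
 [166 162 168 172 178 173 177 176 172 171 164 164 161 162 165 166]
 [158 162 169 170 174 175 174 175 172 166 162 162 164 164 162 162]]
[[ 91 114 108 114 14
[... 285 characters left out ...]
 172 177 176 172 177 176 172]
 [110 111 106 100 101 113 124 161 174 177 175 172 169 166 172 175]
 [116 116 113 113 110 110 111 124 166 166 167 167 165 164 171 172]
 [118 118 118 118 114 111 113 112 147 160 162 167 169 169 170 172]
 [117 120 122 119 120 119 119 115 121 166 193 186 166 167 168 164]
 [119 119 117 123 120 120 129 143 176 179 168 161 159 157 161 159]
 [121 123 121 120 130 133 139 136 141 168 164 167 164 165 164 161]
 [120 119 121 119 121 121 120 121 116 157 164 165 165 163 163 159]
 [115 115 118 119 120 118 122 122 117 122 167 170 168 168 163 160]
 [149 157 163 167 174 164 121 120 121 117 162 164 162 163 164 166]
 [161 164 167 172 174 176 130 119 118 128 160 161 166 165 164 162]]
```

Request:
drive_tool([
  {"travel": [0,0,-0.03],"twist": 0},
  {"travel": [0,0,-0.06],"twist": 0},
  {"travel": [0,0,-0.1],"twist": 0},
  {"travel": [-0.03,0.015,-0.11],"twist": 0},
  {"travel": [-0.06,0.03,-0.11],"twist": 0},
  {"travel": [-0.06,0.03,-0.11],"twist": 0},
  {"travel": [-0.06,0.03,-0.11],"twist": 0},
  {"travel": [-0.06,0.03,-0.11],"twist": 0},
])

```text
time: 10.85
eef_pos: [0.3446, -0.3688, 0.15]
ee_rot: [0.99, -0.143, 0.0, -0.0]
ft_force: [-0.7, 0.3, 0.9]
finger_gap: -0.0002
finger_force: 0.0
```

```bash
cat > find.py <<'E'
from h import *
s=sense();c=camera_info("wrist");a=read_camera("wrist");cv2.imwrite("pics/f.png",a);cv2.imwrite("pics/ft.png",read_camera("top"))
print(s["time"],np.round(s["eef_pos"],4))
p=proj(c,(.395,-.39,.006)); print("expect",p.round(1))
hsv=cv2.cvtColor(a,cv2.COLOR_BGR2HSV)
m=((hsv[...,1]<60)&(hsv[...,2]>90)).astype(np.uint8); m=cv2.morphologyEx(m,cv2.MORPH_OPEN,np.ones((3,3)))
n,l,st,ce=cv2.connectedComponentsWithStats(m)
for i in range(1,n):
    if st[i,4]>200 and np.hypot(*(ce[i]-p))<90:
        ct,_=cv2.findContours((l==i).astype(np.uint8),0,2); q=ct[0][:,0,:]
        W=np.array([onz(c,u,v,.006)[:2] for u,v in q],np.float32)*1000
        print(st[i],ce[i].round(1),cv2.minAreaRect(W))
x,y=p.astype(int); print(np.array2string(hsv[y-48:y+48:6,x-48:x+48:6,1])); print(hsv[y-48:y+48:6,x-48:x+48:6,2])
E
python3 find.py
```

```text
10.85 [ 0.3446 -0.3688  0.15  ]
expect [254.6 114.2]
[ 221   91   75   52 2990] [257.2 110.9] ((391.859619140625, -392.1123352050781), (64.91779327392578, 43.711936950683594), 73.5228500366211)
[172 116  25  23 310] [182.5 127.4] ((400.3706970214844, -325.0867919921875), (18.399803161621094, 20.021455764770508), 42.30038833618164)
[188 126  35  27 449] [206.9 139.9] ((384.1985168457031, -341.3201599121094), (16.68610191345215, 34.733097076416016), 27.19790267944336)
[[77 74 73 75 76 74 72 76 78 72 72 70 68 76 75 77]
 [78 78 74 76 76 72 72 74 75 69 65 73 74 77 74 61]
 [76 78 76 75 73 74 71 76 71 66 71 74 74 76 70 57]
 [74 71 72 70 72 72 72 74 63 65 76 76 71 73 69 62]
 [68 56 55 65 63 68 68 67 65 66 73 72 73 69 66 65]
 [65 56 58  3  0  0  0  0  0  0  0  0  0  0  1 67]
 [61 58 63  2  2  1  1  1  1  1  0  0  0  1  3 66]
 [57 61 62  3  2  1  1  1  1  1  0  1  1  2  4 65]
 [58 59 62  3  2  3  0  0  1  2  2  0  0  1  2 63]
 [60 60 62  4  2  1  1  0  3  3  1  0  1  1  3 63]
 [60 59 58  2  3  3  5  3  3  2  2  3  0  3  2 65]
 [54 54 57 60 61 62 57 52 56 63 66 67 70 72 73 66]
 [54 51 54 60 59 
[... 560 characters left out ...]
 254 254 254 254 254 253 168]
 [181 181 179 252 254 253 254 254 254 254 254 254 254 254 250 173]
 [183 183 180 249 237 254 254 254 254 254 254 254 253 253 230 173]
 [184 182 181 249 251 251 254 254 253 251 253 254 254 253 252 173]
 [184 184 182 250 252 253 254 254 252 249 253 254 254 253 249 173]
 [183 183 185 222 248 250 238 248 247 250 251 251 252 251 249 172]
 [183 183 183 183 184 181 184 182 181 177 177 175 172 171 171 173]
 [183 184 183 184 181 181 183 181 179 177 178 176 174 173 172 174]
 [187 182 180 180 178 177 179 178 177 177 176 173 170 173 172 171]
 [179 179 174 174 172 173 177 174 172 173 170 170 167 171 171 172]
 [ 97  97  94  92 124 167 170 173 173 173 171 166 165 166 171 173]]
```

```bash
cat > rect.py <<'E'
from h import *
def rect(img,c,roi,z,smax=25):
    hsv=cv2.cvtColor(img,cv2.COLOR_BGR2HSV); m=((hsv[...,1]<smax)&(hsv[...,2]>200)).astype(np.uint8)
    k=np.zeros_like(m); x,y,r=roi; k[y-r:y+r,x-r:x+r]=1; m&=k
    m=cv2.morphologyEx(m,cv2.MORPH_CLOSE,np.ones((5,5)))
    n,l,st,ce=cv2.connectedComponentsWithStats(m); i=1+st[1:,4].argmax()
    ct,_=cv2.findContours((l==i).astype(np.uint8),0,1); q=max(ct,key=len)[:,0,:]
    return st[i],cv2.minAreaRect(np.array([onz(c,u,v,z)[:2] for u,v in q],np.float32)*1000)
E
python3 - <<'E'
from rect import *
c=camera_info("wrist"); print(rect(cv2.imread("pics/f.png"),c,(255,114,60),.006))
s=sense(); print(s["eef_pos"],s["ee_rot"])
E
```

```text
(array([ 222,   91,   73,   37, 2581], dtype=int32), ((398.7531433105469, -393.6245422363281), (62.665184020996094, 30.44717025756836), 73.61121368408203))
[ 0.3451563  -0.3684837   0.14970911] [ 9.89778424e-01 -1.42613425e-01 -7.74436117e-05 -2.77966088e-04]
```

Request:
drive_tool([
  {"travel": [0.03,0.004,0],"twist": -45},
  {"travel": [0.058,0.008,0],"twist": -90},
  {"travel": [0.058,0.008,0],"twist": -90},
  {"travel": [0.058,0.008,0],"twist": -90},
  {"travel": [0.058,0.008,0],"twist": -90},
  {"travel": [0.058,0.008,0],"twist": -90},
  {"travel": [0.058,0.008,0.01],"twist": -90},
  {"travel": [0.058,0.008,0.02],"twist": -90},
  {"travel": [0.058,0.008,0.03],"twist": -90},
  {"travel": [0.058,0.008,0.04],"twist": -90},
  {"travel": [0.058,0.008,0.05],"twist": -90},
  {"travel": [0.058,0.008,0.06],"twist": -90},
  {"travel": [0.058,0.008,0.07],"twist": -90},
  {"travel": [0.058,0.008,0.08],"twist": -90},
  {"travel": [0.058,0.008,0.08],"twist": -90},
  {"travel": [0.058,0.008,0.08],"twist": -90},
], jaw=0.05)

```text
time: 12.28
eef_pos: [0.3977, -0.3926, 0.0693]
ee_rot: [0.802, 0.598, 0.0, -0.001]
ft_force: [-0.1, 0.0, 0.3]
finger_gap: 0.0501
finger_force: 0.0
```

```bash
python3 - <<'E'
from rect import *
s=sense();c=camera_info("wrist");a=read_camera("wrist");cv2.imwrite("pics/g.png",a)
R=Ro.from_quat(s["ee_rot"]).as_matrix(); print(s["time"],np.round(s["eef_pos"],4),s["q"][6],"tool y ang",np.degrees(np.arctan2(R[1,1],R[0,1])))
p=proj(c,(.399,-.393,.006)); print(p); x,y=p.astype(int)
try: print(rect(a,c,(x,min(y,320),63),.006))
except Exception as e: print(e)
print("tool px",proj(c,s["eef_pos"]))
E
```

```text
12.2833 [ 0.3977 -0.3926  0.0693] 0.3511114859129434 tool y ang -16.596246073684718
[248.64990718 200.39265014]
(array([ 226,  207,   44,   38, 1244], dtype=int32), ((392.7635192871094, -410.86480712890625), (27.811552047729492, 30.35104751586914), 74.40801239013672))
tool px [246.12918193 238.49367477]
```

Request:
drive_tool([
  {"travel": [0.0,0.001,0.02],"twist": 0},
  {"travel": [0.0,0.001,0.035],"twist": 0},
  {"travel": [0.0,0.001,0.046],"twist": 0},
  {"travel": [0.0,0.001,0.053],"twist": 0},
  {"travel": [0.0,0.001,0.057],"twist": 0},
  {"travel": [0.0,0.001,0.059],"twist": 0},
  {"travel": [0.0,0.001,0.059],"twist": 0},
  {"travel": [0.0,0.001,0.059],"twist": 0},
], jaw=0.04)

```text
time: 13.0
eef_pos: [0.3989, -0.3938, 0.0116]
ee_rot: [0.801, 0.598, 0.0, 0.0]
ft_force: [0.1, 0.9, 0.8]
finger_gap: 0.04
finger_force: 0.0
```

Request:
drive_tool([
  {"travel": [0,0,0],"twist": 0},
  {"travel": [0,0,0],"twist": 0},
  {"travel": [0,0,0],"twist": 0},
  {"travel": [0,0,0],"twist": 0},
  {"travel": [0,0,0],"twist": 0},
], jaw=0.0, newtons=25)

```text
time: 13.42
eef_pos: [0.3986, -0.3935, 0.0112]
ee_rot: [0.801, 0.598, 0.0, 0.0]
ft_force: [-0.4, 0.1, 0.1]
finger_gap: -0.0001
finger_force: 0.0
```

Request:
drive_tool([
  {"travel": [0,0,-0.03],"twist": 0},
  {"travel": [0,0,-0.06],"twist": 0},
  {"travel": [-0.03,0,-0.1],"twist": 0},
  {"travel": [-0.06,0,-0.12],"twist": 0},
  {"travel": [-0.06,0,-0.12],"twist": 0},
  {"travel": [-0.06,0,-0.12],"twist": 0},
])

```text
time: 13.92
eef_pos: [0.3809, -0.454, 0.1329]
ee_rot: [0.802, 0.597, -0.0, 0.002]
ft_force: [0.3, 0.8, -0.7]
finger_gap: -0.0004
finger_force: 0.0
```

```bash
python3 - <<'E'
from rect import *
s=sense();c=camera_info("wrist");a=read_camera("wrist");cv2.imwrite("pics/h.png",a)
print(s["time"],np.round(s["eef_pos"],4),s["finger_gap"])
p=proj(c,(.399,-.393,.006)); print(p); x,y=p.astype(int)
print(rect(a,c,(x,y,min(60,y)),.006))
t=read_camera("top"); ct=camera_info("top"); p=proj(ct,(.399,-.393,.006)).astype(int);print(p)
hsv=cv2.cvtColor(t,cv2.COLOR_BGR2HSV); print(hsv[p[1]-16:p[1]+16:2,p[0]-20:p[0]+20:2,1])
cv2.imwrite("pics/h2.png",t)
f=cv2.imread("pics/f.png")
E
```

```text
13.9167 [ 0.3809 -0.454   0.1329] -0.00038498502076893726
[246.12468574 101.83487088]
(array([ 227,   63,   38,   73, 2280], dtype=int32), ((399.0464782714844, -391.527587890625), (56.561798095703125, 29.509851455688477), 73.39276123046875))
[321 235]
[[58 54 54 57 59 57 55 59 55 54 56 51 58 61 56 56 62 62 65 56]
 [51 58 54 59 53 57 56 54 55 52 54 58 58 56 52 50 52 59 63 65]
 [55 50 48 53 54 57 56 56 54 56 62 57 48 51 57 49 56 62 68 68]
 [53 49 49 49 48 51 51 51 59 56 63 60 51 50 54 61 60 64 68 63]
 [48 48 46 43 43  8  7 22 31 58 48 63 58 55 52 55 60 56 51 51]
 [43 48 44 46 34  1  0  6  2  2  9 19 34 54 55 56 57 52 53 53]
 [43 47 44 48 20  5  3  9  6  7  6  4  2  2 21 38 52 58 45 56]
 [44 41 44 46  8  3  6  8  4  6  3  3  7  4  4  3  5 33 52 50]
 [45 44 48 46  3  6  3  6  4  6  2  6  6  7  3  6  5 30 62 72]
 [42 46 50 39  2  5  6  6  3  3  5  7  3  1  6  3  3 42 59 63]
 [39 45 51 61 30 11  2  2  6  6  6  4  4  6  5  7 12 51 44 50]
 [41 48 49 42 47 52 43 35 16  7  5  6  4  6  6  5 20 51 46 68]
 [48 46 44 46 51 50 43 50 46 54 44 39 13  5  2  3 45 56 68 66]
 [46 47 54 57 66 57 58 50 48 38 59 58 56 53 34 43 58 57 56 53]
 [47 55 65 55 58 56 51 50 46 57 52 58 61 53 55 64 66 61 58 52]
 [60 53 61 57 61 51 53 56 60 53 50 56 63 50 51 50 57 57 61 61]]
```

Request:
drive_tool([
  {"travel": [0.03,0,0],"twist": 0},
  {"travel": [0.061,0,0],"twist": 0},
  {"travel": [0.061,0,0],"twist": 0},
  {"travel": [0.061,0,0.03],"twist": 0},
  {"travel": [0.061,0,0.06],"twist": 0},
  {"travel": [0.061,0,0.09],"twist": 0},
  {"travel": [0.061,0,0.11],"twist": 0},
  {"travel": [0.061,0,0.12],"twist": 0},
  {"travel": [0.061,0,0.122],"twist": 0},
  {"travel": [0.061,0,0.124],"twist": 0},
  {"travel": [0.061,0,0.124],"twist": 0},
], jaw=0.042)

```text
time: 14.93
eef_pos: [0.3995, -0.3925, 0.0077]
ee_rot: [0.801, 0.599, 0.0, 0.0]
ft_force: [0.0, -0.6, 0.3]
finger_gap: 0.0421
finger_force: 0.0
```

Request:
drive_tool([
  {"travel": [0,0,0.001],"twist": 0},
  {"travel": [0,0,0.002],"twist": 0},
  {"travel": [0,0,0.003],"twist": 0},
  {"travel": [0,0,0.003],"twist": 0},
])

```text
time: 15.27
eef_pos: [0.399, -0.3927, 0.0044]
ee_rot: [0.801, 0.598, 0.0, 0.0]
ft_force: [-0.1, 0.3, 0.8]
finger_gap: 0.0422
finger_force: 0.0
```

Request:
drive_tool([
  {"travel": [0,0,0.001],"twist": 0},
  {"travel": [0,0,0.002],"twist": 0},
  {"travel": [0,0,0.003],"twist": 0},
  {"travel": [0,0,0.003],"twist": 0},
])

```text
time: 15.6
eef_pos: [0.3987, -0.3924, 0.0008]
ee_rot: [0.801, 0.598, -0.0, -0.0]
ft_force: [0.3, -0.3, -0.5]
finger_gap: 0.042
finger_force: 0.0
```

Request:
drive_tool([
  {"travel": [0,0,0.001],"twist": 0},
  {"travel": [0,0,0.002],"twist": 0},
  {"travel": [0,0,0.003],"twist": 0},
  {"travel": [0,0,0.003],"twist": 0},
])

```text
time: 15.93
eef_pos: [0.3987, -0.3924, -0.0023]
ee_rot: [0.801, 0.598, -0.0, -0.0]
ft_force: [-0.5, -0.3, -0.9]
finger_gap: 0.042
finger_force: 0.0
```

Request:
drive_tool([
  {"travel": [0,0,0.001],"twist": 0},
  {"travel": [0,0,0.002],"twist": 0},
  {"travel": [0,0,0.003],"twist": 0},
  {"travel": [0,0,0.003],"twist": 0},
])

```text
time: 16.27
eef_pos: [0.3987, -0.3924, -0.0052]
ee_rot: [0.801, 0.598, -0.0, -0.0]
ft_force: [-0.3, 0.3, 0.0]
finger_gap: 0.0419
finger_force: 0.0
```

Request:
drive_tool([
  {"travel": [0,0,0.001],"twist": 0},
  {"travel": [0,0,0.002],"twist": 0},
  {"travel": [0,0,0.002],"twist": 0},
])

```text
time: 16.52
eef_pos: [0.3988, -0.3924, -0.0072]
ee_rot: [0.801, 0.598, -0.0, -0.0]
ft_force: [-0.2, 0.0, -0.2]
finger_gap: 0.0418
finger_force: 0.0
```

Request:
drive_tool([
  {"travel": [0,0,0.001],"twist": 0},
  {"travel": [0,0,0.002],"twist": 0},
  {"travel": [0,0,0.002],"twist": 0},
])

```text
time: 16.77
eef_pos: [0.3988, -0.3925, -0.0092]
ee_rot: [0.801, 0.598, -0.0, -0.0]
ft_force: [-0.0, -0.4, -0.0]
finger_gap: 0.0417
finger_force: 0.0
```

Request:
drive_tool([
  {"travel": [0,0,0.001],"twist": 0},
  {"travel": [0,0,0.002],"twist": 0},
  {"travel": [0,0,0.002],"twist": 0},
])

```text
time: 17.02
eef_pos: [0.3988, -0.3924, -0.0112]
ee_rot: [0.801, 0.599, -0.0, -0.0]
ft_force: [-0.4, 0.6, -0.1]
finger_gap: 0.0421
finger_force: 0.0
```

Request:
drive_tool([
  {"travel": [0,0,0.001],"twist": 0},
  {"travel": [0,0,0.002],"twist": 0},
  {"travel": [0,0,0.002],"twist": 0},
])

```text
time: 17.27
eef_pos: [0.3988, -0.3924, -0.0132]
ee_rot: [0.801, 0.598, -0.0, -0.0]
ft_force: [0.1, -0.2, 0.9]
finger_gap: 0.0421
finger_force: 0.0
```

Request:
drive_tool([
  {"travel": [0,0,0.001],"twist": 0},
  {"travel": [0,0,0.0015],"twist": 0},
  {"travel": [0,0,0.0015],"twist": 0},
])

```text
time: 17.52
eef_pos: [0.3989, -0.3926, -0.0139]
ee_rot: [0.801, 0.598, -0.0, 0.0]
ft_force: [-1.2, 2.1, 7.4]
finger_gap: 0.0421
finger_force: 3.6
```

Request:
drive_tool([
  {"travel": [0,0,0],"twist": 0},
  {"travel": [0,0,0],"twist": 0},
  {"travel": [0,0,0],"twist": 0},
  {"travel": [0,0,0],"twist": 0},
  {"travel": [0,0,0],"twist": 0},
], jaw=0.024, newtons=25)

```text
time: 17.93
eef_pos: [0.4002, -0.3937, -0.0125]
ee_rot: [0.801, 0.598, 0.0, 0.002]
ft_force: [-1.8, 2.2, 15.4]
finger_gap: 0.0292
finger_force: 30.5
```

Request:
drive_tool([
  {"travel": [0,0,-0.01],"twist": 0},
  {"travel": [0,0,-0.03],"twist": 0},
  {"travel": [0,0,-0.06],"twist": 0},
  {"travel": [0,0,-0.1],"twist": 0},
  {"travel": [0,0,-0.14],"twist": 0},
  {"travel": [0,0,-0.14],"twist": 0},
  {"travel": [0,0,-0.14],"twist": 0},
])

```text
time: 18.52
eef_pos: [0.4001, -0.3937, 0.1284]
ee_rot: [0.801, 0.598, 0.0, 0.003]
ft_force: [0.4, 0.5, -1.5]
finger_gap: 0.0294
finger_force: 25.8
```

```bash
python3 - <<'E'
from h import *
s=sense(); R=Ro.from_quat(s["ee_rot"]).as_matrix(); print(s["time"],np.round(s["eef_pos"],4),s["finger_gap"],s["finger_force"],np.degrees(np.arctan2(R[1],R[0])))
c=camera_info("top"); t=cv2.imread("pics/h2.png")
def blob(mask,roi,z,f=4):
    x0,y0,x1,y1=roi; m=cv2.resize(mask[y0:y1,x0:x1].astype(np.float32),None,fx=f,fy=f,interpolation=cv2.INTER_CUBIC)
    b=(m>.5).astype(np.uint8); n,l,st,ce=cv2.connectedComponentsWithStats(b); i=1+st[1:,4].argmax()
    ct,_=cv2.findContours((l==i).astype(np.uint8),0,1); q=(max(ct,key=len)[:,0,:]+.5)/f-.5+[x0,y0]
    return cv2.minAreaRect(np.array([onz(c,u,v,z)[:2] for u,v in q],np.float32)*1000)
h=cv2.cvtColor(t,cv2.COLOR_BGR2HSV).astype(float)
print("plate",blob(np.clip((50-h[...,1])/50,0,1),(300,222,345,250),.006))
t0=cv2.imread("pics/top0.png").astype(float)
red=np.clip((t0[...,2]-t0[...,1])/120,0,1); print(red.max())
print("stop",blob(red,(215,160,240,180),.0635))
d=blob(np.clip((45-cv2.cvtColor(t,cv2.COLOR_BGR2HSV)[...,1].astype(float))/45,0,1),(205,130,258,185),.008); print("base",d)
E
```

```text
18.5167 [ 0.4001 -0.3937  0.1284] 0.029366214099682073 25.818135738372803 [ 73.51463443 -16.48473364 -45.24274859]
plate ((398.3990783691406, -391.16998291015625), (66.80455780029297, 34.96504211425781), 72.81250762939453)
0.9916666666666667
stop ((567.693359375, -158.45164489746094), (15.538037300109863, 5.62141752243042), 77.23368835449219)
base ((604.2110595703125, -165.9404296875), (60.768802642822266, 99.59705352783203), 77.21182250976562)
```

Request:
drive_tool([
  {"travel": [0.02,0.01,0],"twist": 6},
  {"travel": [0.045,0.022,0],"twist": 12},
  {"travel": [0.07,0.034,0],"twist": 19},
  {"travel": [0.095,0.046,0],"twist": 26},
  {"travel": [0.12,0.058,0],"twist": 33},
  {"travel": [0.145,0.07,0],"twist": 40},
  {"travel": [0.17,0.082,0],"twist": 47},
  {"travel": [0.195,0.094,0],"twist": 54},
  {"travel": [0.22,0.106,0],"twist": 61},
  {"travel": [0.24,0.116,0],"twist": 68},
  {"travel": [0.258,0.125,0],"twist": 75},
  {"travel": [0.27,0.13,0],"twist": 81},
  {"travel": [0.275,0.133,0],"twist": 86},
  {"travel": [0.275,0.133,0],"twist": 86},
  {"travel": [0.275,0.133,0],"twist": 86},
  {"travel": [0.275,0.133,0],"twist": 86},
  {"travel": [0.275,0.133,0],"twist": 86},
])

```text
time: 19.93
eef_pos: [0.6036, -0.1675, 0.125]
ee_rot: [0.994, -0.108, -0.001, 0.0]
ft_force: [0.2, 0.2, -1.0]
finger_gap: 0.0291
finger_force: 25.8
```

```bash
python3 - <<'E'
from h import *
s=sense(); R=Ro.from_quat(s["ee_rot"]).as_matrix(); print(s["time"],np.round(s["eef_pos"],4),s["finger_gap"],s["finger_force"],np.degrees(np.arctan2(R[1],R[0])))
c=camera_info("wrist"); a=read_camera("wrist"); cv2.imwrite("pics/k.png",a)
O=np.array([.603,-.1663,.07]); f=np.array([np.cos(np.radians(-12.5)),np.sin(np.radians(-12.5)),0])
for fx,z in((-36,.0635),(35.7,.0796)): print(fx,proj(c,O*[1,1,0]+f*fx/1000+[0,0,z]).round(1))
b=a.astype(int); m=((b[...,2]-b[...,1]>70)&(b[...,2]-b[...,0]>70)).astype(np.uint8)
n,l,st,ce=cv2.connectedComponentsWithStats(m); print([(st[i].tolist(),ce[i].round(1)) for i in range(1,n) if st[i,4]>25])
print("tcp",proj(c,s["eef_pos"]), proj(c,s["eef_pos"]+[0,0,.0155]))
h=cv2.cvtColor(a,cv2.COLOR_BGR2HSV); x=int(proj(c,s["eef_pos"]+[0,0,.0155])[0])
print(h[100:384:6,x-60:x+60:8,2])
E
```

```text
19.9333 [ 0.6036 -0.1675  0.125 ] 0.0290989887734417 25.815834403038025 [ -12.43514536 -102.435127   -175.38579698]
-36 [245.9 251.7]
35.7 [245.7 156.3]
[([415, 205, 28, 10, 259], array([428.2, 209.6]))]
tcp [247.3429907  240.53609378] [247.29319338 254.66763205]
[[157 162 163 167 167 168 168 170 173 168 159 149 148 145 144]
 [160 164 165 168 170 173 175 172 170 163 159 157 156 146 145]
 [161 164 162 167 170 171 170 169 168 165 163 158 156 148 145]
 [158 158 159 164 168 169 169 168 165 165 163 155 151 146 143]
 [152 154 157 162 144 139 145 146 140 143 140 136 140 146 146]
 [152 155 160 150 233 234 234 235 237 235 236 236 232 146 144]
 [151 157 163 158 151 128 234 233 235 235 231 100 231 145 146]
 [153 156 158 153 222 159 225 163 190 234 235 123 230 147 148]
 [154 156 156 150 234 229 137 137 138 227 234 235 227 149 148]
 [154 155 108  85 188 202 118 131 128 128 232 234 222 149 150]
 [ 87  87  84  82 138 137 199 228 225 231 232 233 218 152 150]
 [ 81  83  84  83 138 137 175 227 211 231 233 231 211 155 152]
 [ 81  80  84  83 137 139 123 133 133 138 229 230 212 151 149]
 [ 81  81  83  85
[... 1488 characters left out ...]
6  30]
 [ 24  27 115  88  90  87  86  88 158 155 152 152 155  67  30]
 [ 21  23  80  86  89  88  87  88 155 153 150 147 151 150  31]
 [ 21  23  82  87  88  87  87  89 160 150 145 144 145 147  32]
 [ 19  21  85  85  86  87  87  89 158 156 149 146 144 144  30]
 [ 21  21  24  30  36  74  93  95 162 156 135  67  40  40  30]
 [ 21  19  22  23  25  24  21  21  25  20  23  24  26  28  29]
 [ 19  20  19  21  21  21  21  19  17  18  19  22  25  23  26]
 [ 19  19  18  20  20  22  20  20  17  19  19  21  22  23  23]
 [ 20  19  19  19  19  21  20  17  17  18  19  18  20  19  22]
 [ 18  16  19  20  20  20  18  20  21  18  19  19  20  20  19]
 [ 17  19  20  19  18  20  19  18  18  21  17  18  18  19  18]]
```

```bash
python3 - <<'E'
from h import *
s=sense(); c=camera_info("wrist"); a=cv2.cvtColor(cv2.imread("pics/k.png"),6)
for r in(172,176,205,215): print(r,a[r-1:r+2,212:284:2].mean(0).astype(int))
print("col247 rows180-200",a[180:202,247],"rows 305-340",a[305:340:2,255])
T=np.array(s["eef_pos"])+[0,0,.0155]; f=np.array([.9766,-.2153,0])
for d in(-31,0,31): print(d,proj(c,T+f*d/1000).round(1),proj(c,T+f*d/1000+[0,0,.003]).round(1))
E
```

```text
172 [ 70 115 132 132 133 133 134 134 134 134 134 122 123 128 130 129 128 129
 129 128 129 128 129 134 139 177 209 224 225 225 225 225 226 227 227 223]
176 [ 70 115 131 133 133 133 133 134 134 133 133 117 122 128 130 129 128 129
 128 128 129 128 129 131 131 142 211 224 224 224 222 223 226 227 229 222]
205 [ 79 130 153 157 157 157 151 147 146 146 143 139 143 151 152 148  91  86
  93  86  90 140 151 157 155 151 152 156 162 159 156 155 221 244 245 231]
215 [ 72 116 151 157 153 151 152 149 142 137 132 131 132 136 140 149 146 142
 143 152 161 161 160 161 161 159 159 153 152 164 183 180 174 235 249 221]
col247 rows180-200 [129 129 129 128 129 128 129 130 128 120  96  78  78 106 151 163 159 157
 155 148 124 122] rows 305-340 [148 145 142 138 133 135 161 133 133 133 129 126 123 122 125 127 129 130]
-31 [247.3 312.4] [247.3 316.3]
0 [247.3 254.6] [247.3 257.7]
31 [247.2 190.1] [247.2 192. ]
```

Request:
drive_tool([
  {"travel": [0.001,0,0.015],"twist": 0},
  {"travel": [0.001,0,0.03],"twist": 0},
  {"travel": [0.001,0,0.042],"twist": 0},
  {"travel": [0.001,0,0.05],"twist": 0},
  {"travel": [0.001,0,0.055],"twist": 0},
  {"travel": [0.001,0,0.057],"twist": 0},
  {"travel": [0.001,0,0.059],"twist": 0},
  {"travel": [0.001,0,0.06],"twist": 0},
  {"travel": [0.001,0,0.061],"twist": 0},
], newtons=20)

```text
time: 20.73
eef_pos: [0.6057, -0.1669, 0.0654]
ee_rot: [0.994, -0.109, 0.0, 0.0]
ft_force: [-3.1, -0.3, 6.2]
finger_gap: 0.0289
finger_force: 26.5
```

Request:
drive_tool([
  {"travel": [0,0,0.001],"twist": 0},
  {"travel": [0,0,0.002],"twist": 0},
  {"travel": [0,0,0.003],"twist": 0},
  {"travel": [0,0,0.003],"twist": 0},
])

```text
time: 21.07
eef_pos: [0.6056, -0.1669, 0.0627]
ee_rot: [0.994, -0.109, 0.0, 0.0]
ft_force: [-3.5, 1.3, 6.7]
finger_gap: 0.029
finger_force: 26.9
```

Request:
drive_tool([
  {"travel": [0,0,0.001],"twist": 0},
  {"travel": [-0.0005,0,0.002],"twist": 0},
  {"travel": [-0.001,0,0.003],"twist": 0},
  {"travel": [-0.001,0,0.004],"twist": 0},
  {"travel": [-0.001,0,0.004],"twist": 0},
])

```text
time: 21.48
eef_pos: [0.6053, -0.1668, 0.059]
ee_rot: [0.994, -0.109, 0.001, 0.0]
ft_force: [-2.9, -0.2, 6.7]
finger_gap: 0.0292
finger_force: 27.2
```

Request:
drive_tool([
  {"travel": [0,0,0.0005],"twist": 0},
  {"travel": [0,0,0.001],"twist": 0},
  {"travel": [0,0,0.001],"twist": 0},
])

```text
time: 21.73
eef_pos: [0.6053, -0.1668, 0.0581]
ee_rot: [0.994, -0.109, 0.001, 0.0]
ft_force: [-3.5, 1.0, 6.9]
finger_gap: 0.0286
finger_force: 27.4
```

Request:
drive_tool([
  {"travel": [0,0,0.0005],"twist": 0},
  {"travel": [0,0,0.001],"twist": 0},
  {"travel": [0,0,0.001],"twist": 0},
])

```text
time: 21.98
eef_pos: [0.6053, -0.1668, 0.0574]
ee_rot: [0.994, -0.109, 0.001, 0.0]
ft_force: [-4.9, 0.6, 9.3]
finger_gap: 0.029
finger_force: 27.7
```

Request:
drive_tool([
  {"travel": [0,0,0.0005],"twist": 0},
  {"travel": [0,0,0.001],"twist": 0},
  {"travel": [0,0,0.001],"twist": 0},
])

```text
time: 22.23
eef_pos: [0.6053, -0.1668, 0.0573]
ee_rot: [0.994, -0.109, 0.001, 0.0]
ft_force: [-6.9, 1.3, 17.3]
finger_gap: 0.029
finger_force: 28.5
```

Request:
drive_tool([
  {"travel": [0,0,-0.001],"twist": 0},
  {"travel": [0,0,-0.001],"twist": 0},
  {"travel": [0,0,-0.001],"twist": 0},
  {"travel": [0,0,-0.001],"twist": 0},
  {"travel": [0,0,-0.001],"twist": 0},
], jaw=0.055)

```text
time: 22.65
eef_pos: [0.6043, -0.1665, 0.0553]
ee_rot: [0.994, -0.109, -0.0, -0.0]
ft_force: [0.4, 0.2, -1.1]
finger_gap: 0.055
finger_force: 0.0
```

Request:
drive_tool([
  {"travel": [0,0,-0.01],"twist": 0},
  {"travel": [0,0,-0.03],"twist": 0},
  {"travel": [0,0,-0.06],"twist": 0},
  {"travel": [0,0,-0.1],"twist": 0},
  {"travel": [-0.04,0,-0.13],"twist": 0},
  {"travel": [-0.07,0,-0.14],"twist": 0},
  {"travel": [-0.07,0,-0.14],"twist": 0},
  {"travel": [-0.07,0,-0.14],"twist": 0},
])

```text
time: 23.32
eef_pos: [0.5357, -0.1515, 0.198]
ee_rot: [0.994, -0.109, 0.002, 0.0]
ft_force: [0.2, -0.2, -0.6]
finger_gap: 0.0555
finger_force: 0.0
```

```bash
cat > chk.py <<'E'
from rect import *
s=sense();c=camera_info("wrist");a=read_camera("wrist");cv2.imwrite("pics/m.png",a)
print(s["time"],np.round(s["eef_pos"],4))
O=np.array([.603,-.1663,.07]); th=np.radians(-12.5); F=np.array([np.cos(th),np.sin(th),0]); L=np.array([-np.sin(th),np.cos(th),0]); U=np.array([0,0,1.])
k=np.radians(15); X=np.cos(k)*F+np.sin(k)*U; Z=-np.sin(k)*F+np.cos(k)*U
# predicted plate top corners for mid at x=2.5
for sx in(-1,1):
  for sy in(-1,1): print(sx,sy,proj(c,O+X*(2.5+31*sx)/1000+L*15*sy/1000+Z*.006).round(1))
b=a.astype(int); m=((b[...,2]-b[...,1]>70)&(b[...,2]-b[...,0]>70)).astype(np.uint8)
n,l,st,ce=cv2.connectedComponentsWithStats(m); print("red",[(st[i].tolist(),ce[i].round(1)) for i in range(1,n) if st[i,4]>15])
print("stop top corners pred",[proj(c,O+X*x/1000+L*y/1000+Z*.0045).round(1) for x in(-33,-39) for y in(-9,9)])
p=proj(c,O+X*.0025+Z*.006).astype(int); print(p)
g=cv2.cvtColor(a,6); print(g[p[1]-72:p[1]+72:5,p[0]-50:p[0]+50:4])
E
python3 chk.py
```

```text
23.3167 [ 0.5357 -0.1515  0.198 ]
-1 -1 [265.1 133.3]
-1 1 [229.6 133.3]
1 -1 [267.3  55.1]
1 1 [227.3  55.1]
red [([385, 99, 23, 8, 165], array([396.2, 102.4])), ([240, 137, 20, 7, 140], array([249.5, 140. ])), ([17, 303, 19, 17, 223], array([ 24.9, 309.7]))]
stop top corners pred [array([257.9, 137.6]), array([236.9, 137.6]), array([257.8, 144.1]), array([237. , 144.1])]
[247  96]
[[128 135 138 137 141 143 144 142 142 146 148 147 148 149 150 146 137 134
  125 122 122 119 115 113 113]
 [132 139 141 141 140 142 143 146 147 151 153 153 152 150 145 139 136 133
  130 129 134 127 115 111 112]
 [141 142 142 140 137 142 147 147 150 149 148 145 143 143 142 141 140 137
  135 134 135 130 121 111 114]
 [135 136 134 135 137 139 143 146 146 146 146 143 143 140 143 142 141 137
  133 128 128 122 116 113 112]
 [125 128 128 131 134 139 140 142 142 143 142 141 140 137 139 138 137 134
  132 127 124 120 117 115 115]
 [122 125 129 131 135 136 234 235 234 236 233 214 213 213 212 216 211 237
  238 238 237 129 118 115 116]
 [124 127 128 133 137 138 232 143 149 238 239 235 236 238 233 244 236 223
   97 123 
[... 1631 characters left out ...]
02 135 151 217 225 226 227 227 228 186
  102 192 211 128 126 125 128]
 [138 140 139 133 133 131 160 222 124 207 156  93  90  91  90  90 227 166
  117 222 211 129 127 124 122]
 [143 143 142 137 134 127 149 197 200 198 199 162 146 161 144 161 163 196
  184 197 180 131 125 120 117]
 [100  80  76  72  68  68  75  68  72  68 103 132 128 121 123 124 121 121
  126 132 133 130 127 123 121]
 [ 75  74  74  70  67  65  64  64  62  62  62 118 122 118 122 125 124 123
  126 129 130 128 130 127 126]
 [ 76  76  75  71  67  66  66  63  62  59  61  82 114 115 120 123 123 124
  124 126 127 130 135 121  69]
 [ 74  77  77  72  69  68  69  66  63  62  61  63  66  68  88 114 122 123
  115  79  50  46  51  50  52]]
```

```bash
python3 - <<'E'
import cv2,numpy as np
a=cv2.imread("pics/m.png"); g=cv2.cvtColor(a,6); h=cv2.cvtColor(a,cv2.COLOR_BGR2HSV)
for r in(60,75,90,105,120,130): print(r,g[r-1:r+2,220:278].mean(0).astype(int))
print("c",[(i,int(g[i,244:247].mean()),int(g[i,256:259].mean())) for i in list(range(44,64))+list(range(126,146))])
print(h[90,222:276,0],h[90,222:276,1])
E
```

```text
60 [219 234 236 235 230 203 167 167 214 237 239 240 240 240 238 236 236 236
 236 235 235 237 239 240 237 219 204 218 218 198 194 220 233 237 238 237
 238 240 242 244 242 240 238 237 238 238 235 219 184 150 129 132 159 196
 222 234 237 237]
75 [215 233 235 232 208 164 146 151 178 210 226 231 236 238 240 242 244 245
 244 244 243 243 244 244 244 243 242 242 242 242 241 238 236 235 236 238
 241 243 244 244 245 246 248 250 250 247 242 231 227 233 235 235 236 236
 237 237 236 235]
90 [196 226 234 235 233 222 187 152 152 199 230 234 235 235 234 235 237 238
 237 236 238 240 242 242 241 241 241 243 243 242 241 242 243 244 244 243
 242 242 242 242 243 244 246 246 246 245 240 235 232 233 233 233 234 234
 235 235 236 235]
105 [170 220 233 235 232 216 183 155 166 214 237 241 243 245 245 243 242 240
 239 240 242 240 239 238 240 245 250 252 252 251 251 251 251 251 250 250
 248 247 245 244 246 247 247 247 247 244 232 225 229 232 232 232 232 232
 232 232 232 229]
120 [169 213 230 233 233 231 219 184 152 164 218 240 241 239 239 240 241 241
 240 239 239 241 242 241 239 237 233 230 229 230 231 232 233 2
[... 679 characters left out ...]
1), (127, 199, 227), (128, 218, 227), (129, 234, 230), (130, 236, 234), (131, 230, 233), (132, 212, 218), (133, 218, 222), (134, 225, 226), (135, 210, 213), (136, 140, 142), (137, 81, 84), (138, 84, 86), (139, 90, 91), (140, 90, 91), (141, 90, 91), (142, 91, 92), (143, 119, 126), (144, 148, 159), (145, 125, 129)]
[ 94  97  94  95  95  93  90  18  15  12  15  12  12  15  15  12  12  10
  12  15  15  12  15  12   8  15  15  15  18  15  12  15  15  15  12  18
  15  15  15  15  15  15  15  15   0 100  98  98  97  93  94  98  98  98] [ 9 10  9 12 16 15  7  6  7  5  6  5  5  6  6  5  5  6  5  4  4  5  4  5
  4  4  4  4  5  4  5  4  4  4  5  5  4  4  4  4  4  4  4  4  2  3  9  9
 10 10  9  9  9  9]
```

```bash
python3 -c "
from station import job_done; print(job_done())"
```

```text
the job is handed in; nothing more can be done
None
```

The tag blank was laid flat on the cart and let go, then picked up again by its long sides. It now lies on the grey sloped bar, about 1–2 mm off the centre line and about 5 mm short of the red stop by the wrist camera, and the job is handed in at about 23 s (no verdict was shown).

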